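# Gauge the jaw gap of a nib press with a taper blade

## Robot

A 7-joint arm with a two-finger parallel gripper is mounted at the origin on the work surface. World frame = base frame: x ahead of the robot, y to its left, z up, the work surface at z = 0. Lengths are in mm, angles in rad, forces in N, time in s.
With the tool pointing down it reaches from about 350 to 900 mm from the base axis. Payload 19.9 kg.
Tool frame: the origin (TCP) lies on the centre line of the jaws, within the pads' length; the fingertips stand 14 mm ahead of it and the grasp point (between the pads) lies 5 mm behind it; z points along the fingers, y is the direction in which the jaws open and shut (so a half turn about z gives the same grasp; the last joint's range is limited). The gripper opens to 85 mm and grips with 20 to 120 N. Pads are 22 mm wide; open, the fingers measure 114 mm over their backs; the gripper's body (76 mm by 85 mm) begins 54 mm behind the grasp point. The pads swing forward as they close: fully open they stand 13 mm farther back than shut.
Start: joints at [1.234, 0.417, -0.01, 1.614, 0.005, 1.111, -0.053], TCP at [182.187, -597.838, 245.26] pointing down, gripper open.
Joint ranges: [-2.81, 2.81], [-0.39, 2.02], [-1.27, 1.25], [0.06, 2.57], [-1.19, 4.33], [0.19, 2], [-2.82, 2.82]. Speed limits (rad/s): [1.89, 1.89, 2.39, 2.39, 3.01, 3.01, 3.01].

## Interface

Orientations are given as a unit quaternion [x, y, z, w].
In Python, from bench import env, read_camera, camera_info gives the robot as it stands.
- The arm moves only by the shell command python3 -m jog 'ROWS'. ROWS is JSON, a list of rows, each an object of numbers: "jaw": the opening, from 0 (shut) to 1 (fully open); "dx", "dy", "dz": the shift along the tool's x, y, z in mm; "yaw": the turn about the tool's z in degrees. A call has 1 to 12 rows; each row is the pose to reach, as a shift and turn from the pose measured when the call began, along the tool's axes at that moment; what a row does not reach only later rows make up. A row lasts 1/8 s, in which the tool goes at most 62.5 mm and 10.7 degrees, less where a joint would pass 70% of its speed; a pose out of reach is approached as far as the arm can. A call with a gripper value outside its range is refused whole. The fingers move at their own pace and stop on an object; the grip force is fixed at half the most. Time passes only in rows, so rows that repeat a pose let the fingers close. It gives the time, the measured TCP pose, the force and the opening at its end, in the units of the state.
- env.observe(): the state, without advancing time (a new reading comes with each control period).
- read_camera(name): name is "side" or "top"; returns (picture, depth): 400x640x3 uint8, red, green, blue; 400x640 float32, mm along the optical axis (not along the pixel's ray), 0 where there is no reading.
- camera_info(name): a dict with "fx", "fy", "cx", "cy" (pixels), "position" and "orientation" of the camera in the world. Camera axes: x right, y down, z forward; pixel columns grow to the right and rows downward; lengths in mm; the calibration is good to about 2 mm. A picture is of the moment at which its call begins. camera_info takes no time and is no camera call.
- env.close_job(): hands the job in, once; it reports no verdict.
The state is a dict: "time": time; "joint_positions": joint angles; "joint_vel": joint speeds; "tau": joint torques, N m; "ee_pos": TCP position; "ee_rot": TCP orientation; "contact_force": force on the tool from outside, world axes, zero at the start; "torque": the same for the moment, N m; "gripper_width": opening from 0.0 (shut) to 1.0 (fully open).
Only numpy, scipy, OpenCV 4.12 (cv2) and the standard library are available. Lean on these libraries where they do the work, as an engineer would, in place of code of your own. Each camera call takes 0.05 s, during which the arm holds its last target. There are 200 camera calls.

## Task

Check the jaw gap of the little nib press: lift the wooden dust cap off it and set the cap down knob up in the shallow wooden tray. Then take the taper gauge (the steel blade with the flat slab grip) from the rack and slide it upright, point down, between the two jaws until it drags snugly and the sprung jaw just gives, without forcing that jaw wide. Finish while still holding the gauge there in the gripper, and leave everything else on the bench as it was, with the other two tools in the rack.

Things in the scene. Friction and masses are not known exactly. Their poses are not given: they have to be found in the camera images.
- press: grey cast nib press fixed to the table. Origin: centre of its underside. Base 130 (x) x 120 (y) x 14 mm; two upright end cheeks, 12 (x) x 40 (y) mm, centred at x = +-36 mm, tops 92 mm above the table. Between them stand two steel jaws, 36 mm long; the slot runs along the press's x and the jaws part along its y.
- mouth (a point): nominal middle of the slot mouth, on the floating jaw carriage, 80 mm above the table, axes as the press. Below it the jaw faces are upright and parallel; the gap differs from day to day, 3.5 to 5.5 mm, its middle 0 to 1 mm to +y of this point. Above it a flare 8 mm tall opens the mouth by 3.5 mm on each side. The slot is clear down to the base, 66 mm below this point.
- jaw_travel (a joint): travel of the sprung jaw (-y side) away from its stop, in m: 0 at rest, at most 0.006. Its spring pushes 3 N at rest and 2 N more per mm. Snug: about 0.001 to 0.002 (sliding down then takes a push of some 6 to 10 N, by friction). Below 0.0004 it is not snug, above 0.003 too tight, above 0.0045 forced wide.
- sprung_plate: the sprung steel jaw (-y side of the slot), 12 mm thick, 36 mm long; origin at the underside centre of the press when the carriage is centred and the jaw at rest, moves with the jaw
- set_plate: the other steel jaw (+y side of the slot), 12 mm thick, 36 mm long, set by a screw that stays put; its origin lies on the carriage's centre line at table height, shifted to +y by 0 to 2 mm with the setting (gap = 3.5 mm + this shift)
- cap: loose wooden dust cap, 60 g, on the press cheeks over the jaws, its x along the slot. Origin: under its centre, level with the foot of the end lips, 80 mm above the table at first. Board 100 (x) x 44 (y) mm, 12 to 18 mm above the origin; the lips, 12 mm deep, hang outside the cheeks (2.5 mm play). Knob 24 mm across, 18 to 54 mm above the origin. Lift straight up.
- tray: empty shallow wooden tray fixed to the table, outside 160 (x) x 130 (y) x 25 mm, walls and floor 5 mm. Origin: centre of its underside. It stands to one side of the press, the rack on the other; which is which varies.
- rack: wooden tool rack fixed to the table, 190 (x) x 70 (y) mm, top board 60 mm wide with upper face 75 mm above the table. Three slots 19 (x) x 11 (y) mm through the board at x = -60, 0 and 60 mm on its centre line; tools hang in them by their shoulders, in any order.
- gauge: taper gauge, 90 g. Origin: middle of the blade's tip (lower end), z up to the grip. Steel blade 65 mm long, 16 mm wide (x), thickness (y) growing evenly from 2 mm at the tip to 8.5 mm at the shoulder (0.1 mm per mm). Above it a flat dark steel slab grip 28 (x) x 12 (y) mm, 65 to 110 mm above the origin. Hangs upright in a rack slot by its shoulder, origin 10 mm above the table.
- gauge_tip (a point): middle of the tip of the gauge's blade (same as the gauge's origin)
- awl: bystander in the rack: awl with a pear-shaped round wooden handle 26 mm across, top 116 mm above its origin; same shoulder height as the gauge
- file: bystander in the rack: thin file with a straight round wooden handle 14 mm across, top 120 mm above its origin
- gourd_round: bystander: small dried gourd, 66 mm across, 81 mm tall with stem; origin under its centre
- gourd_waisted: bystander: small waisted gourd, 50 mm across, 92 mm tall; origin under its centre
- gourd_squat: bystander: small gourd, 56 mm across, 54 mm tall; origin under its centre
- dropper: bystander: little yellow dropper bottle, 26 mm across, 55 mm tall; origin under its centre
- phone: bystander: black phone lying flat, 150 x 72 x 8 mm
- pen_cup: bystander: red plastic pen cup, 76 mm across, 100 mm tall; origin under its centre
- water: bystander: clear water bottle, 64 mm across, 200 mm tall; origin under its centre
- carriage (a joint): sideways float of the carriage with both jaws along the press's y, in m, -0.007 to 0.007, 0 at rest. Only a weak spring (0.06 N/mm) centres it, so the jaws follow a blade that is a few mm off centre.

How it is judged (in metres and radians):
On the way, in this order (a step that is already met when the one before it is completed fails the run):
1. the dust cap is set down in the tray, knob up, and let go, with the gauge still in the rack (z of cap in the frame of tray below 0.01 m and horizontal distance between cap and tray below 0.045 m and angle between cap's own z axis and vertical below 0.1 rad and linear speed of cap below 0.02 m/s and contact force between the fingers and cap below 0.1 N and distance of gauge from where it was at the start of the episode below 0.02 m), for 0.2 s.
2. the gauge is lifted clear out of the rack in the gripper (z of gauge in the frame of rack above 0.07 m and contact force between the fingers and gauge above 1 N), for 0.1 s.
At the end, for the whole second after the job is handed in: The gauge is held in the gripper, upright (within 0.12 rad) and still, its blade 12 to 64 mm below the slot mouth and within 10 mm of the slot's middle, pressing on both jaws with more than 1 N, the sprung jaw pushed 0.4 to 3 mm off its stop; the cap stands knob up on the tray floor, at rest (z of gauge_tip in the frame of mouth between -0.0645 and -0.012 m and x of gauge_tip in the frame of mouth between -0.01 and 0.01 m and y of gauge_tip in the frame of mouth between -0.006 and 0.006 m and angle between gauge's own z axis and vertical below 0.12 rad and value of joint jaw_travel between 0.0004 and 0.003 m and contact force between gauge and sprung_plate above 1 N and contact force between gauge and set_plate above 1 N and contact force between the fingers and gauge above 2 N and linear speed of gauge below 0.01 m/s and z of cap in the frame of tray below 0.01 m and horizontal distance between cap and tray below 0.045 m and angle between cap's own z axis and vertical below 0.1 rad and linear speed of cap below 0.02 m/s); the arm keeps its last pose, push and grip.
It fails at once if the sprung jaw is forced wide (more than 4.5 mm) (value of joint jaw_travel above 0.0045 m).
It fails at once if another tool is taken from the rack (distance of any of awl, file from where it was at the start of the episode above 0.03 m).
It fails at once if a bystander on the bench is knocked away or over (distance of any of gourd_round, gourd_waisted, gourd_squat, dropper, phone, pen_cup, water from where it was at the start of the episode above 0.03 m or angle between any of gourd_round, gourd_waisted, dropper, pen_cup, water's own z axis and vertical above 0.7 rad).
It also fails if it takes over 72 s, if anything falls off the work surface, if the arm or the gripper's body presses on something with over 40 N, if the wrist force passes 120 N, or if a joint passes its speed limit or range.

## Working session

There is one attempt and no reset: what is moved stays moved. The work goes in short steps, Python scripts to look and compute and a shell command to move; the robot and the scene stay as the last step left them, time stands still between calls to the robot, and variables do not carry over. Pictures are saved under pics/ and viewed, about 8 in all and at most 12, crops included, and the job is handed in when it is done.

```bash
mkdir -p pics; ls; cat > h.py <<'E'
from bench import env, read_camera, camera_info
import numpy as np, cv2
from scipy.spatial.transform import Rotation as R
def cloud(n):
    p,d=read_camera(n); c=camera_info(n)
    v,u=np.mgrid[0:400,0:640]
    P=np.stack([(u-c['cx'])/c['fx']*d,(v-c['cy'])/c['fy']*d,d],-1)
    W=P@R.from_quat(c['orientation']).as_matrix().T+np.array(c['position'])
    W[d<=0]=np.nan
    return p,W
def save(n,p): cv2.imwrite('pics/'+n,p[:,:,::-1])
E
python3 - <<'E'
from h import *
s=env.observe();print({k:np.round(v,3).tolist() for k,v in s.items()})
for n in('top','side'):
    c=camera_info(n);print(c)
    p,W=cloud(n);np.savez('/tmp/%s0.npz'%n,p=p,W=W);save(n+'0.png',p)
E
```

```text
pics
{'time': 0.0, 'joint_positions': [1.234, 0.418, -0.01, 1.614, 0.005, 1.111, -0.053], 'joint_vel': [0.002, -0.0, 0.001, 0.002, 0.0, 0.001, 0.001], 'tau': [0.001, -86.442, 0.679, -43.489, 0.019, 0.008, 0.0], 'ee_pos': [182.087, -597.535, 244.658], 'ee_rot': [0.989, 0.147, -0.0, -0.001], 'contact_force': [0.012, -0.434, -0.421], 'torque': [0.001, -0.024, -0.009], 'gripper_width': 0.994}
{'fx': 470.2757049607521, 'fy': 470.2757049607521, 'cx': 322.8043644783708, 'cy': 195.56037799638193, 'position': array([ 427.26309444,   16.06254509, 1303.45846088]), 'orientation': array([ 0.71293894, -0.70003153,  0.02998988, -0.02783063])}
{'fx': 464.976409999389, 'fy': 464.976409999389, 'cx': 318.69125775918627, 'cy': 200.2792618962839, 'position': array([   76.1074095 , -1078.67890724,   903.11278226]), 'orientation': array([ 0.86903794, -0.18039552,  0.10071363, -0.44954118])}
```

View pics/top0.png

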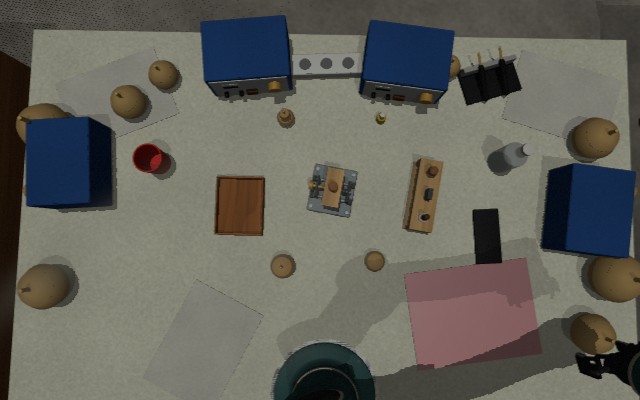

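View pics/side0.png

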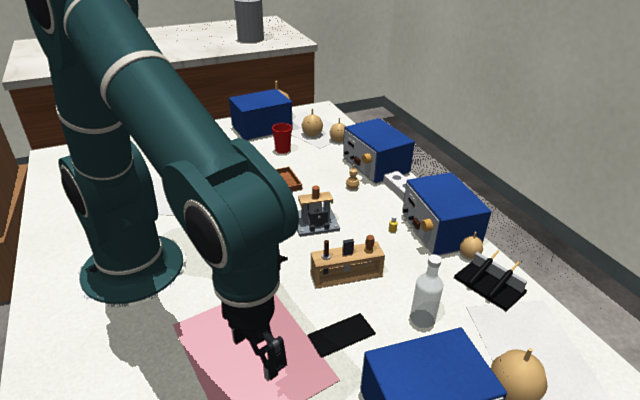

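The top view shows the tray at about (240,205), the press with its cap at (333,190), and the rack at (425,195). The gauge (dark slab) is in the rack's middle slot at (428,194), with the awl above it and the file below. The side view shows the same order. The phone, at (487,235), is on the way in from the arm's start.

```bash
cat >> h.py <<'E'
def rect(W,m,label):
    pts=W[m][:,:2].astype(np.float32)
    (c,s,a)=cv2.minAreaRect(pts)
    print(label,'n',len(pts),'c',np.round(c,1),'size',np.round(s,1),'ang',round(a,1),'mean',np.round(np.nanmean(W[m],0),1),'zmed',round(float(np.median(W[m][:,2])),1))
def box(W,x0,x1,y0,y1,z0,z1):
    with np.errstate(invalid='ignore'):
        return (W[...,0]>x0)&(W[...,0]<x1)&(W[...,1]>y0)&(W[...,1]<y1)&(W[...,2]>z0)&(W[...,2]<z1)
E
python3 - <<'E'
from h import *
D={n:np.load('/tmp/%s0.npz'%n) for n in('top','side')}
W=D['top']['W']
for u,v in((333,190),(240,205),(428,194),(425,219),(432,170)): print(u,v,np.round(W[v,u],1))
for n in D:
    W=D[n]['W'];px=D['top']['W'][190,333];t=D['top']['W'][205,240];r=D['top']['W'][195,425]
    B=lambda c,h,z0,z1:box(W,c[0]-h,c[0]+h,c[1]-h,c[1]+h,z0,z1)
    print(n)
    for l,m in(('knob',B(px,60,118,150)),('board',B(px,90,88,106)),('base',B(px,100,7,20)),('tray rim',B(t,110,17,35)),('tray all',B(t,110,2.5,35)),('rack top',B(r,120,68,82)),('tools',B(r,120,100,140)),('gauge',B(W[0,0]*0+D['top']['W'][194,428],28,105,130)),('awl',B(D['top']['W'][170,432],25,105,130)),('file',B(D['top']['W'][217,425],25,105,135))):
        if m.sum()>4: rect(W,m,l)
E
```

```text
333 190 [537.7 -11.9 133. ]
240 205 [503.3 241.3   5.5]
428 194 [ 533.1 -252.3  120.8]
425 219 [ 469.9 -245.2  118.7]
432 170 [ 594.1 -262.   122.9]
top
knob n 74 c [548.4 -11.3] size [22.2 22.4] ang 20.9 mean [548.  -10.7 133.4] zmed 134.2
board n 581 c [548.8 -10.9] size [ 43.9 100. ] ang 80.2 mean [548.  -10.8  98. ] zmed 97.9
base n 1007 c [533.8 -25.6] size [165.6 189.8] ang 87.7 mean [541.4 -10.3  13.8] zmed 13.8
tray rim n 425 c [502.5 242.9] size [131.3 159.9] ang 89.7 mean [504.6 242.6  24. ] zmed 24.2
tray all n 3003 c [503.4 241.3] size [219.8 219.9] ang 0.0 mean [503.7 242.9   8.2] zmed 5.6
rack top n 1443 c [ 535.8 -257. ] size [ 61.6 190.7] ang 80.6 mean [ 532.7 -254.9   75.1] zmed 75.1
tools n 195 c [ 537.5 -255.7] size [ 20.7 137.2] ang 80.9 mean [ 548.2 -256.9  119. ] zmed 119.9
gauge n 69 c [ 535.1 -256.3] size [12.4 27.8] ang 84.5 mean [ 535.4 -255.5  117.7] zmed 118.7
awl n 79 c [ 593.8 -265.2] size [20.9 22.7] ang 86.9 mean [ 593.4 -264.1  119.7] zmed 121.4
file n 35 c [ 476.6 -246.4] size [12.1 14.3] ang 56.4 mean [ 475.9 -245.5  124.5] zmed 127.9
side
knob n 51
[... 218 characters left out ...]
79.7 mean [539.5 -44.2  12.7] zmed 12.4
tray rim n 88 c [554.  238.2] size [ 54.4 137.6] ang 3.5 mean [560.3 233.9  22.1] zmed 22.4
tray all n 287 c [568.7 224.5] size [ 88.2 166.6] ang 1.1 mean [560.  242.1  12.1] zmed 10.2
rack top n 1010 c [ 532.6 -260.2] size [ 66.9 192.4] ang 80.2 mean [ 527.1 -265.6   73.7] zmed 73.6
tools n 230 c [ 534.9 -261.6] size [ 21.3 138.1] ang 79.1 mean [ 538.8 -265.2  113.9] zmed 115.0
gauge n 76 c [ 532.1 -260.7] size [15.5 27.7] ang 77.7 mean [ 531.5 -262.9  114.5] zmed 115.7
awl n 71 c [ 589.2 -271.2] size [21.8 20.6] ang 73.2 mean [ 588.6 -273.9  115.8] zmed 117.3
file n 45 c [ 473.6 -250.6] size [15.5 10.7] ang 67.9 mean [ 472.3 -253.2  119.8] zmed 120.6
```

```bash
cat >> h.py <<'E'
def goto(x,y,z,a):
    "rows (dx,dy,dz,yaw) to bring TCP to x,y,z with tool x at world angle a deg"
    s=env.observe();M=R.from_quat(s['ee_rot']).as_matrix();p=np.array(s['ee_pos'])
    a0=np.degrees(np.arctan2(M[1,0],M[0,0]))
    print('t',round(s['time'],2),'tcp',np.round(p,1),'a0',round(a0,2),'tilt',np.round(M[:2,2],4),'F',np.round(s['contact_force'],1),'w',round(s['gripper_width'],3))
    print('d',np.round(M.T@(np.array([x,y,z])-p),1),'yaw',round((a0-a+180)%360-180,1))
E
python3 -c "
from h import *
goto(547,-12,200,-9.8)"
```

```text
t 0.1 tcp [ 182.1 -597.5  244.7] a0 16.95 tilt [-0.0004  0.0011] F [-0.5 -0.8 -0.3] w 1.001
d [ 519.7 -453.7   45.2] yaw 26.8
```

```bash
python3 -m jog '[{"jaw":1,"dx":30,"dy":-26,"dz":0,"yaw":3},{"jaw":1,"dx":75,"dy":-65,"dz":0,"yaw":8},{"jaw":1,"dx":122,"dy":-106,"dz":0,"yaw":14},{"jaw":1,"dx":169,"dy":-147,"dz":0,"yaw":20},{"jaw":1,"dx":216,"dy":-188,"dz":0,"yaw":25},{"jaw":1,"dx":263,"dy":-229,"dz":0,"yaw":26.8},{"jaw":1,"dx":310,"dy":-270,"dz":5,"yaw":26.8},{"jaw":1,"dx":357,"dy":-311,"dz":15,"yaw":26.8},{"jaw":1,"dx":404,"dy":-352,"dz":25,"yaw":26.8},{"jaw":1,"dx":450,"dy":-393,"dz":35,"yaw":26.8},{"jaw":1,"dx":490,"dy":-428,"dz":40,"yaw":26.8},{"jaw":1,"dx":520,"dy":-454,"dz":45,"yaw":26.8}]'
python3 - <<'E'
from h import *
goto(547,-12,200,-9.8)
p,W=cloud('side');a=p[100:300,200:460]
p2,W2=cloud('top')
save('s1.png',np.hstack([cv2.resize(p[130:260,240:400],(480,390)),cv2.resize(p2[140:240,290:370],(312,390))]))
E
```

```text
time: 1.6
ee_pos: [547.8, -9.3, 199.7]
ee_rot: [0.996, -0.085, -0.0, -0.001]
contact_force: [-0.4, -0.8, -0.1]
gripper_width: 1.001
t 1.6 tcp [547.8  -9.3 199.7] a0 -9.76 tilt [-0.0008  0.0015] F [-0.4 -0.8 -0.1] w 1.001
d [-0.3  2.8 -0.3] yaw 0.0
```

View pics/s1.png

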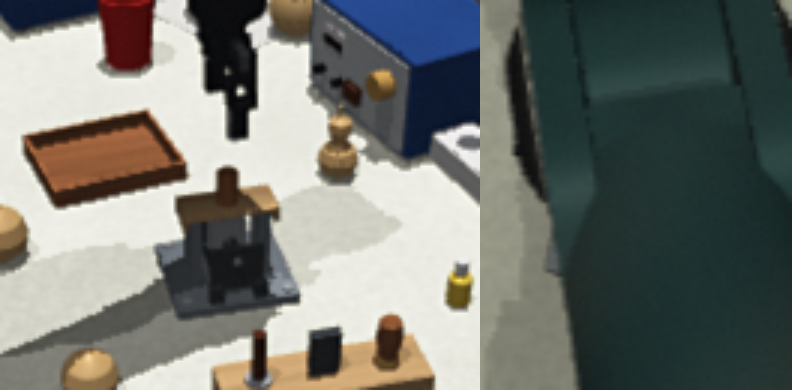

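The side crop shows the gripper over the press, with the knob about 10 crop px to the left of the fingertip. The knob's round 24 mm leaves ample margin in the 85 mm opening, so I'm descending and gripping.

```bash
python3 -m jog '[{"jaw":1,"dx":0,"dy":3,"dz":20},{"jaw":1,"dx":0,"dy":3,"dz":45},{"jaw":1,"dx":0,"dy":3,"dz":65},{"jaw":1,"dx":0,"dy":3,"dz":78},{"jaw":1,"dx":0,"dy":3,"dz":84},{"jaw":1,"dx":0,"dy":3,"dz":84},{"jaw":0,"dx":0,"dy":3,"dz":84},{"jaw":0,"dx":0,"dy":3,"dz":84},{"jaw":0,"dx":0,"dy":3,"dz":84},{"jaw":0,"dx":0,"dy":3,"dz":84},{"jaw":0,"dx":0,"dy":3,"dz":84},{"jaw":0,"dx":0,"dy":3,"dz":84}]'
python3 -c "
from h import *
goto(547,-12,200,-9.8)"
```

```text
t 1.7 tcp [548.1  -7.3 199.4] a0 -9.56 tilt [-0.0011  0.0029] F [-0.6  0.4 -0.3] w 0.995
d [-0.4  4.8 -0.6] yaw 0.2schema error: expected keys jaw, dx, dy, dz, yaw
```

```bash
python3 -m jog '[{"jaw":1,"dx":0,"dy":4,"dz":20,"yaw":0},{"jaw":1,"dx":0,"dy":4,"dz":45,"yaw":0},{"jaw":1,"dx":0,"dy":4,"dz":65,"yaw":0},{"jaw":1,"dx":0,"dy":4,"dz":78,"yaw":0},{"jaw":1,"dx":0,"dy":4,"dz":84,"yaw":0},{"jaw":1,"dx":0,"dy":4,"dz":84,"yaw":0},{"jaw":0,"dx":0,"dy":4,"dz":84,"yaw":0},{"jaw":0,"dx":0,"dy":4,"dz":84,"yaw":0},{"jaw":0,"dx":0,"dy":4,"dz":84,"yaw":0},{"jaw":0,"dx":0,"dy":4,"dz":84,"yaw":0},{"jaw":0,"dx":0,"dy":4,"dz":84,"yaw":0},{"jaw":0,"dx":0,"dy":4,"dz":84,"yaw":0}]'
python3 -c "
from h import *
goto(547,-12,200,-9.8)"
```

```text
time: 3.2
ee_pos: [547.5, -11.0, 115.8]
ee_rot: [0.997, -0.083, -0.0, -0.001]
contact_force: [-3.1, -0.1, 6.9]
gripper_width: 0.263
t 3.2 tcp [547.5 -11.  115.8] a0 -9.56 tilt [-0.0007  0.0028] F [-3.1 -0.1  6.9] w 0.263
d [ -0.4   0.8 -84.2] yaw 0.2
```

```bash
python3 -m jog '[{"jaw":0,"dx":0,"dy":0,"dz":-5,"yaw":0},{"jaw":0,"dx":0,"dy":0,"dz":-15,"yaw":0},{"jaw":0,"dx":0,"dy":0,"dz":-30,"yaw":0},{"jaw":0,"dx":0,"dy":0,"dz":-45,"yaw":0},{"jaw":0,"dx":0,"dy":0,"dz":-57,"yaw":0},{"jaw":0,"dx":-8,"dy":-22,"dz":-60,"yaw":0},{"jaw":0,"dx":-22,"dy":-60,"dz":-60,"yaw":0},{"jaw":0,"dx":-38,"dy":-105,"dz":-60,"yaw":0},{"jaw":0,"dx":-55,"dy":-150,"dz":-60,"yaw":0},{"jaw":0,"dx":-71,"dy":-195,"dz":-60,"yaw":0},{"jaw":0,"dx":-82,"dy":-225,"dz":-60,"yaw":0},{"jaw":0,"dx":-88,"dy":-241,"dz":-60,"yaw":0}]'
python3 - <<'E'
from h import *
goto(501,241,42,-9.6)
p,W=cloud('side')
save('s2.png',cv2.resize(p[100:280,200:440],(800,600)))
E
```

```text
time: 4.7
ee_pos: [500.3, 242.6, 176.9]
ee_rot: [0.997, -0.082, -0.0, -0.002]
contact_force: [0.0, -0.7, 0.5]
gripper_width: 0.263
t 4.7 tcp [500.3 242.6 176.9] a0 -9.46 tilt [-0.0005  0.0031] F [ 0.  -0.7  0.5] w 0.263
d [  1.1   1.9 134.9] yaw 0.1
```

View pics/s2.png

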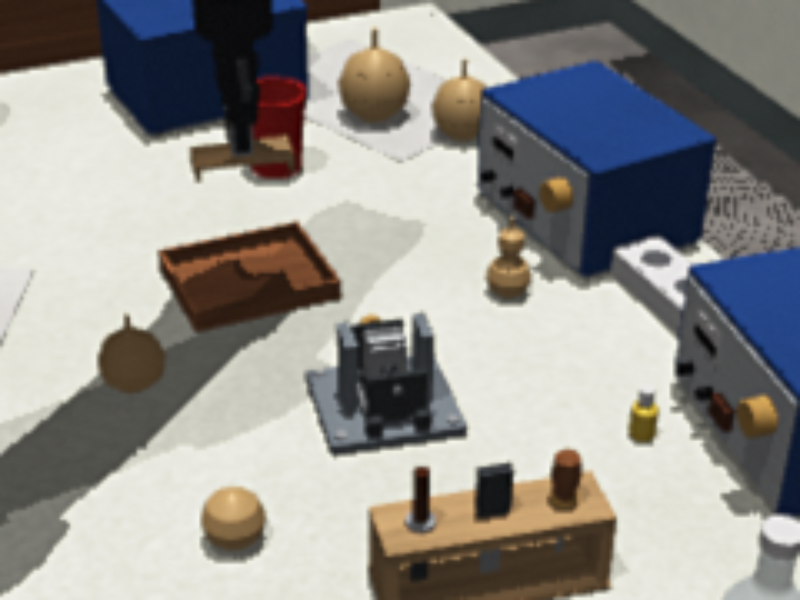

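The cap is held level at (245,155) above the tray at (250,275), and the press jaws are uncovered at (385,350). Lowering now.

```bash
python3 -m jog '[{"jaw":0,"dx":0,"dy":0,"dz":20,"yaw":0},{"jaw":0,"dx":0,"dy":0,"dz":50,"yaw":0},{"jaw":0,"dx":0,"dy":0,"dz":80,"yaw":0},{"jaw":0,"dx":0,"dy":0,"dz":105,"yaw":0},{"jaw":0,"dx":0,"dy":0,"dz":122,"yaw":0},{"jaw":0,"dx":0,"dy":0,"dz":130,"yaw":0},{"jaw":0,"dx":0,"dy":0,"dz":133,"yaw":0},{"jaw":0,"dx":0,"dy":0,"dz":135,"yaw":0},{"jaw":0,"dx":0,"dy":0,"dz":135,"yaw":0}]'
```

```text
time: 5.88
ee_pos: [500.1, 244.6, 42.3]
ee_rot: [0.997, -0.082, -0.0, -0.002]
contact_force: [0.2, -0.2, -0.5]
gripper_width: 0.262
```

```bash
python3 -m jog '[{"jaw":0,"dx":0,"dy":0,"dz":1.5,"yaw":0},{"jaw":0,"dx":0,"dy":0,"dz":1.5,"yaw":0},{"jaw":1,"dx":0,"dy":0,"dz":1.5,"yaw":0},{"jaw":1,"dx":0,"dy":0,"dz":1.5,"yaw":0},{"jaw":1,"dx":0,"dy":0,"dz":1.5,"yaw":0},{"jaw":1,"dx":0,"dy":0,"dz":1.5,"yaw":0},{"jaw":1,"dx":0,"dy":0,"dz":-20,"yaw":0},{"jaw":1,"dx":0,"dy":0,"dz":-50,"yaw":0},{"jaw":1,"dx":0,"dy":0,"dz":-90,"yaw":0},{"jaw":1,"dx":0,"dy":0,"dz":-130,"yaw":0},{"jaw":1,"dx":0,"dy":0,"dz":-160,"yaw":0},{"jaw":1,"dx":0,"dy":0,"dz":-160,"yaw":0}]'
python3 -c "
from h import *
goto(533.5,-258.5,200,-9.5)"
```

```text
time: 7.38
ee_pos: [500.9, 244.4, 204.5]
ee_rot: [0.997, -0.082, 0.001, -0.003]
contact_force: [-0.0, 0.4, -0.5]
gripper_width: 0.994
t 7.38 tcp [500.9 244.4 204.5] a0 -9.41 tilt [0.0034 0.0053] F [-0.   0.4 -0.5] w 0.994
d [114.3 490.8   1.9] yaw 0.1
```

```bash
python3 -m jog '[{"jaw":1,"dx":6,"dy":25,"dz":0,"yaw":0},{"jaw":1,"dx":17,"dy":70,"dz":0,"yaw":0},{"jaw":1,"dx":28,"dy":120,"dz":0,"yaw":0},{"jaw":1,"dx":40,"dy":170,"dz":0,"yaw":0},{"jaw":1,"dx":52,"dy":220,"dz":0,"yaw":0},{"jaw":1,"dx":64,"dy":270,"dz":0,"yaw":0},{"jaw":1,"dx":76,"dy":320,"dz":0,"yaw":0},{"jaw":1,"dx":87,"dy":370,"dz":0,"yaw":0},{"jaw":1,"dx":99,"dy":420,"dz":0,"yaw":0},{"jaw":1,"dx":108,"dy":458,"dz":0,"yaw":0},{"jaw":1,"dx":114,"dy":482,"dz":0,"yaw":0},{"jaw":1,"dx":115.5,"dy":488.5,"dz":0,"yaw":0}]'
python3 - <<'E'
from h import *
p2,W2=cloud('top')
p,W=cloud('side')
goto(535,-256.5,95,-9.5)
save('s3.png',np.hstack([cv2.resize(p[150:310,260:420],(400,400)),cv2.resize(p2[120:280,180:340],(400,400))]))
for l,m in(('cap knob',box(W2,420,580,160,320,50,75)),('cap board',box(W2,420,580,160,320,15,32)),('base',box(W2,460,630,-95,75,7,19)),('press hi',box(W2,480,610,-80,60,70,97))):
    if m.sum()>4: rect(W2,m,l)
np.savez('/tmp/top1.npz',p=p2,W=W2)
E
```

```text
time: 8.88
ee_pos: [534.4, -257.7, 200.8]
ee_rot: [0.997, -0.083, 0.001, -0.003]
contact_force: [-0.5, -0.1, -0.5]
gripper_width: 1.001
t 8.97 tcp [ 534.7 -256.2  201.2] a0 -9.43 tilt [0.0025 0.0058] F [-0.   0.5  1.1] w 0.998
d [1.000e-01 9.000e-01 1.062e+02] yaw 0.1
cap knob n 66 c [501.3 245.4] size [21.3 22.8] ang 18.1 mean [501.1 244.7  58.2] zmed 58.3
cap board n 930 c [501.4 242.7] size [130.6 157.9] ang 89.5 mean [499.5 244.   23. ] zmed 23.2
base n 1182 c [544.9  -4.9] size [130.  146.7] ang 80.4 mean [545.1 -10.1  13.8] zmed 13.9
press hi n 346 c [550.2  -3.5] size [104.4  84.2] ang 79.6 mean [548.8  -9.7  85. ] zmed 87.0
```

View pics/s3.png

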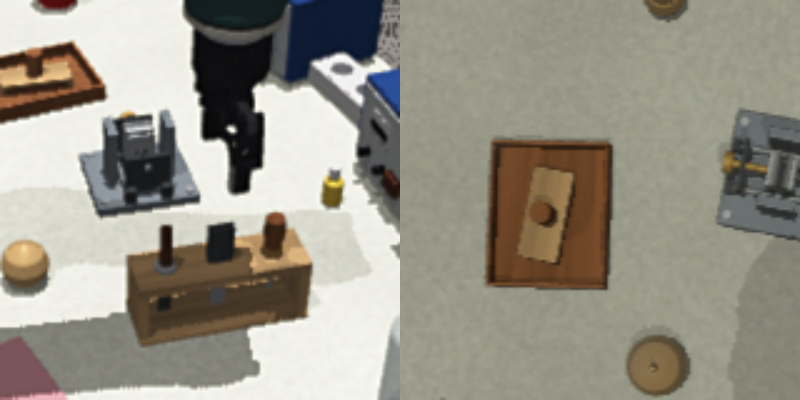

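The cap stands knob up in the tray. The top camera puts the knob at (501,245), within 3 mm of the tray centre. Lowering onto the gauge grip.

```bash
python3 -m jog '[{"jaw":1,"dx":0,"dy":0.5,"dz":20,"yaw":0},{"jaw":1,"dx":0,"dy":0.5,"dz":45,"yaw":0},{"jaw":1,"dx":0,"dy":0.5,"dz":70,"yaw":0},{"jaw":1,"dx":0,"dy":0.5,"dz":90,"yaw":0},{"jaw":1,"dx":0,"dy":0.5,"dz":102,"yaw":0},{"jaw":1,"dx":0,"dy":0.5,"dz":106,"yaw":0},{"jaw":1,"dx":0,"dy":0.5,"dz":106,"yaw":0}]'
python3 - <<'E'
from h import *
goto(535,-256.5,95,-9.5)
p,W=cloud('side')
save('s4.png',cv2.resize(p[180:300,290:410],(600,600)))
E
```

```text
time: 9.85
ee_pos: [535.1, -255.9, 95.5]
ee_rot: [0.997, -0.082, 0.001, -0.003]
contact_force: [-0.0, 0.6, 0.2]
gripper_width: 0.999
t 9.85 tcp [ 535.1 -255.9   95.5] a0 -9.41 tilt [0.0028 0.0057] F [-0.   0.6  0.2] w 0.999
d [-0.   0.7  0.5] yaw 0.1
```

View pics/s4.png

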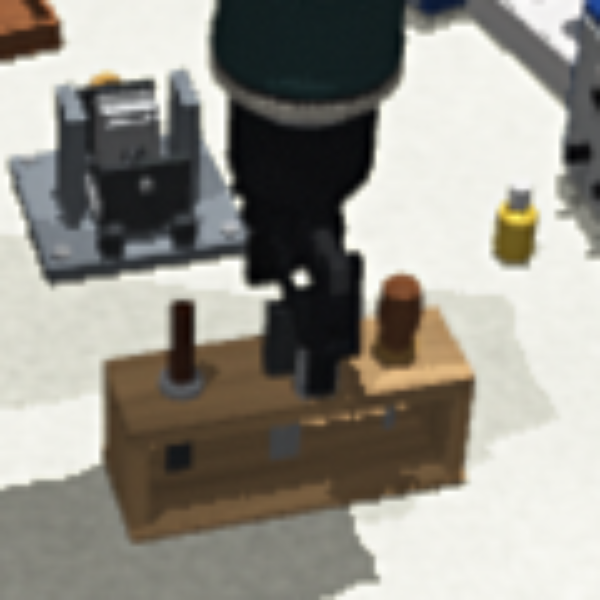

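The near finger (318,350) stands in front of the slab (centre about 290,340), as expected at 45 mm towards the camera, and it clears the awl and the file. Closing.

```bash
python3 -m jog '[{"jaw":0,"dx":0,"dy":0,"dz":0,"yaw":0},{"jaw":0,"dx":0,"dy":0,"dz":0,"yaw":0},{"jaw":0,"dx":0,"dy":0,"dz":0,"yaw":0},{"jaw":0,"dx":0,"dy":0,"dz":0,"yaw":0},{"jaw":0,"dx":0,"dy":0,"dz":0,"yaw":0},{"jaw":0,"dx":0,"dy":0,"dz":0,"yaw":0},{"jaw":0,"dx":0,"dy":0,"dz":0,"yaw":0}]'
python3 -c "
from h import *
goto(535,-256.5,215,-9.5)"
```

```text
time: 10.78
ee_pos: [535.2, -256.6, 96.0]
ee_rot: [0.997, -0.082, 0.001, -0.003]
contact_force: [-1.7, -4.7, 3.8]
gripper_width: 0.134
t 10.78 tcp [ 535.2 -256.6   96. ] a0 -9.45 tilt [0.0034 0.0049] F [-1.7 -4.7  3.8] w 0.134
d [ 1.00e-01 -7.00e-01 -1.19e+02] yaw 0.1
```

```bash
python3 -m jog '[{"jaw":0,"dx":0,"dy":0,"dz":-4,"yaw":0},{"jaw":0,"dx":0,"dy":0,"dz":-12,"yaw":0},{"jaw":0,"dx":0,"dy":0,"dz":-24,"yaw":0},{"jaw":0,"dx":0,"dy":0,"dz":-38,"yaw":0},{"jaw":0,"dx":0,"dy":0,"dz":-52,"yaw":0},{"jaw":0,"dx":0,"dy":0,"dz":-66,"yaw":0},{"jaw":0,"dx":0,"dy":0,"dz":-80,"yaw":0},{"jaw":0,"dx":0,"dy":0,"dz":-94,"yaw":0},{"jaw":0,"dx":0,"dy":0,"dz":-108,"yaw":0},{"jaw":0,"dx":0,"dy":0,"dz":-118,"yaw":0},{"jaw":0,"dx":0,"dy":0,"dz":-120,"yaw":0},{"jaw":0,"dx":0,"dy":0,"dz":-120,"yaw":0}]'
python3 - <<'E'
from h import *
goto(548,-11,216,-9.8)
p,W=cloud('side')
save('s5.png',cv2.resize(p[120:280,280:440],(600,600)))
D=np.load('/tmp/top1.npz');W=D['W'];p=D['p']
# press: cheeks & jaws. project to press frame about (548,-11), angle -9.8
a=np.radians(-9.8);d=W[...,:2]-np.array([548,-11])
X=d@[np.cos(a),np.sin(a)];Y=d@[-np.sin(a),np.cos(a)];Z=W[...,2]
b=(abs(X)<80)&(abs(Y)<80)&(Z>8)&(Z<19)
for nm,A,B in(('X',X,Y),('Y',Y,X)):
    print('base',nm,np.round(np.nanpercentile(A[b],[0.5,99.5]),1))
ch=(Z>90)&(Z<97)&(abs(X)<60)&(abs(Y)<40)
for s in(-1,1):
    m=ch&(X*s>20)
    if m.any():print('cheek',s,m.sum(),np.round([X[m].min(),X[m].max(),Y[m].min(),Y[m].max(),X[m].mean(),Y[m].mean()],1))
save('press_top.png',np.hstack([cv2.resize(p[150:230,295:375],(600,600),interpolation=cv2.INTER_CUBIC)]))
E
```

```text
time: 12.28
ee_pos: [534.7, -257.2, 215.7]
ee_rot: [0.997, -0.082, 0.001, -0.003]
contact_force: [0.6, -0.2, -1.6]
gripper_width: 0.132
t 12.28 tcp [ 534.7 -257.2  215.7] a0 -9.45 tilt [0.003 0.005] F [ 0.6 -0.2 -1.6] w 0.132
d [ -27.3 -245.     1. ] yaw 0.4
base X [-63.8  65.4]
base Y [-59.1  60. ]
cheek -1 54 [-41.1 -29.3 -19.4  20.1 -35.5   0.8]
cheek 1 52 [ 30.7  42.4 -19.1  19.   36.7  -0.1]
```

View pics/press_top.png

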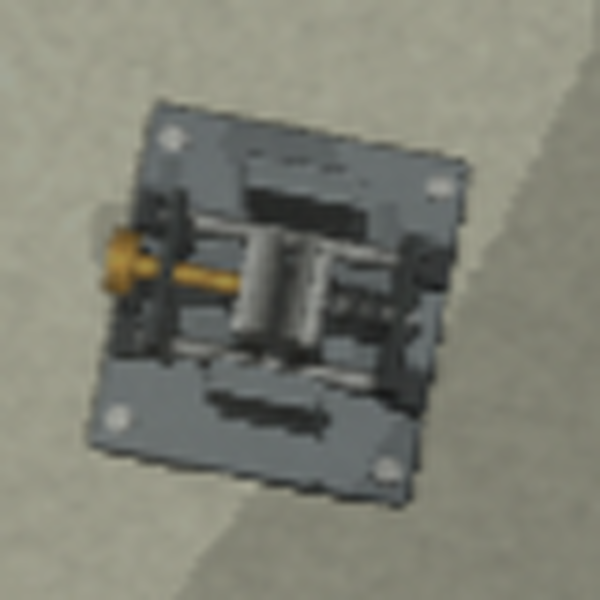

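View pics/s5.png

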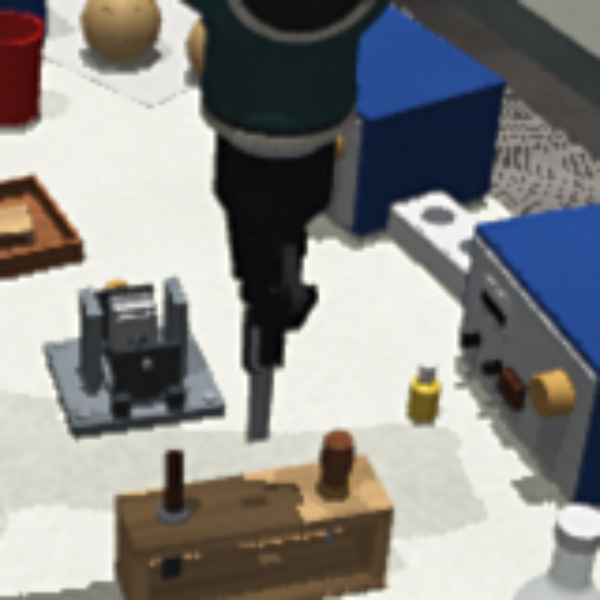

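The crop of the earlier top view shows the open press: the slot is the dark line at about (290,290), running along press x and near the base centre. In the side view the gauge hangs upright and clear of the rack, tip at (258,438), with the awl and file still in place. Moving over the press.

```bash
python3 -m jog '[{"jaw":0,"dx":-2,"dy":-20,"dz":0,"yaw":0},{"jaw":0,"dx":-6,"dy":-55,"dz":0,"yaw":0},{"jaw":0,"dx":-10,"dy":-95,"dz":0,"yaw":0},{"jaw":0,"dx":-15,"dy":-135,"dz":0,"yaw":0},{"jaw":0,"dx":-19,"dy":-175,"dz":0,"yaw":0},{"jaw":0,"dx":-23,"dy":-210,"dz":0,"yaw":0},{"jaw":0,"dx":-25.5,"dy":-233,"dz":0,"yaw":0},{"jaw":0,"dx":-26.5,"dy":-243,"dz":0,"yaw":0},{"jaw":0,"dx":-26.5,"dy":-246,"dz":0,"yaw":0},{"jaw":0,"dx":-26.5,"dy":-246,"dz":0,"yaw":0}]'
python3 - <<'E'
from h import *
goto(548.8,-10.3,181,-9.7)
E
```

```text
time: 13.58
ee_pos: [548.8, -10.8, 216.7]
ee_rot: [0.997, -0.083, 0.001, -0.003]
contact_force: [0.6, -1.1, -0.6]
gripper_width: 0.134
t 13.57 tcp [548.8 -10.8 216.7] a0 -9.49 tilt [0.0026 0.0049] F [ 0.6 -1.1 -0.6] w 0.134
d [-0.1 -0.3 35.7] yaw 0.2
```

```bash
python3 -m jog '[{"jaw":0,"dx":0,"dy":-0.4,"dz":8,"yaw":0},{"jaw":0,"dx":0,"dy":-0.4,"dz":20,"yaw":0},{"jaw":0,"dx":0,"dy":-0.4,"dz":32,"yaw":0},{"jaw":0,"dx":0,"dy":-0.4,"dz":36,"yaw":0},{"jaw":0,"dx":0,"dy":-0.4,"dz":36,"yaw":0}]'
python3 - <<'E'
from h import *
goto(548.8,-10.3,181,-9.7)
p,W=cloud('side')
save('s6.png',cv2.resize(p[150:240,270:360],(600,600),interpolation=cv2.INTER_CUBIC))
E
```

```text
time: 14.2
ee_pos: [548.8, -10.2, 180.4]
ee_rot: [0.997, -0.083, 0.001, -0.003]
contact_force: [0.4, -0.4, -0.8]
gripper_width: 0.135
t 14.2 tcp [548.8 -10.2 180.4] a0 -9.49 tilt [0.002 0.005] F [ 0.4 -0.4 -0.8] w 0.135
d [-0.   0.1 -0.6] yaw 0.2
```

View pics/s6.png

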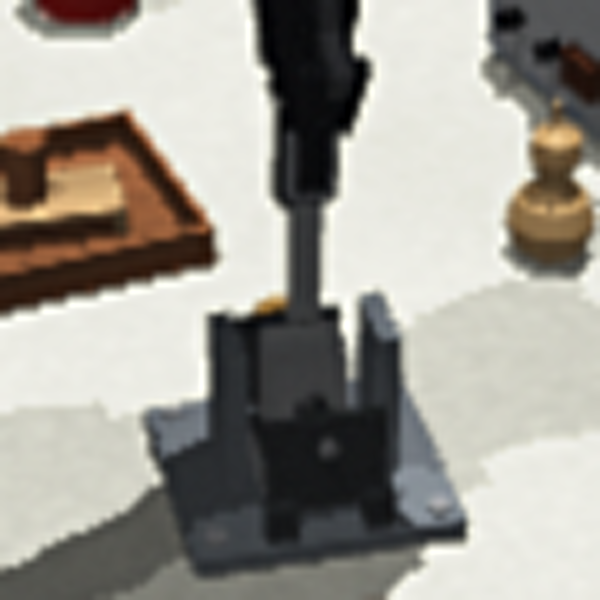

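The blade hangs centred between the cheeks (305,320), with its tip at the top edge of the jaws. Inserting slowly while watching the force.

```bash
python3 -m jog '[{"jaw":0,"dx":0,"dy":0,"dz":4,"yaw":0},{"jaw":0,"dx":0,"dy":0,"dz":8,"yaw":0},{"jaw":0,"dx":0,"dy":0,"dz":12,"yaw":0},{"jaw":0,"dx":0,"dy":0,"dz":16,"yaw":0},{"jaw":0,"dx":0,"dy":0,"dz":20,"yaw":0},{"jaw":0,"dx":0,"dy":0,"dz":24,"yaw":0},{"jaw":0,"dx":0,"dy":0,"dz":26,"yaw":0},{"jaw":0,"dx":0,"dy":0,"dz":26,"yaw":0}]'
for i in 1; do python3 -m jog '[{"jaw":0,"dx":0,"dy":0,"dz":2,"yaw":0},{"jaw":0,"dx":0,"dy":0,"dz":4,"yaw":0}]'; python3 -m jog '[{"jaw":0,"dx":0,"dy":0,"dz":2,"yaw":0},{"jaw":0,"dx":0,"dy":0,"dz":4,"yaw":0}]'; done
```

```text
time: 15.25
ee_pos: [549.0, -10.0, 154.6]
ee_rot: [0.997, -0.083, 0.001, -0.003]
contact_force: [-0.1, 0.2, -1.0]
gripper_width: 0.13
time: 15.5
ee_pos: [549.1, -10.0, 150.6]
ee_rot: [0.997, -0.083, 0.001, -0.003]
contact_force: [0.4, -0.3, -1.8]
gripper_width: 0.137
time: 15.75
ee_pos: [549.1, -10.0, 146.4]
ee_rot: [0.997, -0.083, 0.001, -0.003]
contact_force: [0.4, 0.3, -1.0]
gripper_width: 0.135
```

```bash
python3 -m jog '[{"jaw":0,"dx":0,"dy":0,"dz":2,"yaw":0},{"jaw":0,"dx":0,"dy":0,"dz":4,"yaw":0}]'; python3 -m jog '[{"jaw":0,"dx":0,"dy":0,"dz":2,"yaw":0},{"jaw":0,"dx":0,"dy":0,"dz":4,"yaw":0}]'
```

```text
time: 16.0
ee_pos: [549.1, -10.0, 142.3]
ee_rot: [0.997, -0.083, 0.001, -0.003]
contact_force: [0.7, -0.1, -0.7]
gripper_width: 0.13
time: 16.25
ee_pos: [549.2, -9.9, 138.2]
ee_rot: [0.997, -0.083, 0.001, -0.003]
contact_force: [-0.3, 0.2, 1.6]
gripper_width: 0.131
```

```bash
python3 -m jog '[{"jaw":0,"dx":0,"dy":0,"dz":2,"yaw":0},{"jaw":0,"dx":0,"dy":0,"dz":3,"yaw":0}]';python3 -m jog '[{"jaw":0,"dx":0,"dy":0,"dz":2,"yaw":0},{"jaw":0,"dx":0,"dy":0,"dz":3,"yaw":0}]'
```

```text
time: 16.5
ee_pos: [549.4, -9.9, 135.3]
ee_rot: [0.997, -0.083, 0.001, -0.003]
contact_force: [-1.0, 0.4, 4.0]
gripper_width: 0.131
time: 16.75
ee_pos: [549.5, -9.9, 132.3]
ee_rot: [0.997, -0.083, 0.001, -0.003]
contact_force: [-0.1, 0.2, 4.4]
gripper_width: 0.135
```

```bash
python3 -m jog '[{"jaw":0,"dx":0,"dy":0,"dz":2,"yaw":0},{"jaw":0,"dx":0,"dy":0,"dz":4,"yaw":0}]';python3 -m jog '[{"jaw":0,"dx":0,"dy":0,"dz":2,"yaw":0},{"jaw":0,"dx":0,"dy":0,"dz":4,"yaw":0}]'
```

```text
time: 17.0
ee_pos: [549.7, -9.9, 128.3]
ee_rot: [0.997, -0.083, 0.002, -0.003]
contact_force: [-0.2, -0.4, 6.2]
gripper_width: 0.138
time: 17.25
ee_pos: [549.8, -9.9, 124.3]
ee_rot: [0.997, -0.083, 0.002, -0.003]
contact_force: [-0.5, -0.1, 7.4]
gripper_width: 0.137
```

```bash
python3 -m jog '[{"jaw":0,"dx":0,"dy":0,"dz":1,"yaw":0},{"jaw":0,"dx":0,"dy":0,"dz":2,"yaw":0},{"jaw":0,"dx":0,"dy":0,"dz":2,"yaw":0},{"jaw":0,"dx":0,"dy":0,"dz":2,"yaw":0},{"jaw":0,"dx":0,"dy":0,"dz":2,"yaw":0},{"jaw":0,"dx":0,"dy":0,"dz":2,"yaw":0}]'
python3 - <<'E'
from h import *
goto(548.8,-10.3,122,-9.7)
p,W=cloud('side')
save('s7.png',cv2.resize(p[130:290,260:420],(600,600),interpolation=cv2.INTER_CUBIC))
goto(548.8,-10.3,122,-9.7)
E
```

```text
time: 18.0
ee_pos: [549.9, -9.9, 122.4]
ee_rot: [0.997, -0.083, 0.002, -0.003]
contact_force: [0.9, -1.6, 5.0]
gripper_width: 0.136
t 18.0 tcp [549.9  -9.9 122.4] a0 -9.49 tilt [0.0043 0.0049] F [ 0.9 -1.6  5. ] w 0.136
d [-1.1  0.6  0.4] yaw 0.2
t 18.05 tcp [550.   -9.9 122.4] a0 -9.49 tilt [0.0043 0.0049] F [ 0.6 -0.2  3.7] w 0.127
d [-1.1  0.6  0.4] yaw 0.2
```

View pics/s7.png

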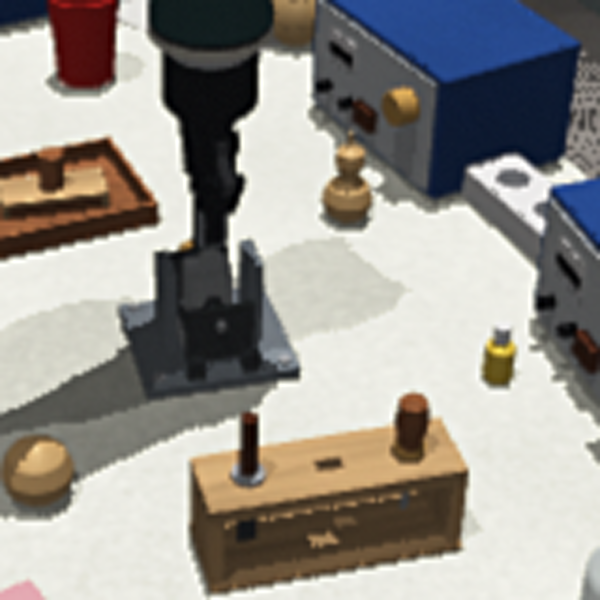

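The gauge sits in the jaws at (210,245). The cap is in the tray, the awl and file are in the rack, and the bystanders look undisturbed. Handing in.

```bash
python3 -c "
from h import *
env.close_job()
s=env.observe();print(s['time'],s['ee_pos'],s['contact_force'],s['gripper_width'])"
```

```text
the job is handed in; nothing more can be done
the job is handed in; nothing more can be done
```

The job is handed in at about 18 s of robot time, with the gauge still held between the jaws. No verdict was reported.

- **Cap:** it stands knob up in the tray. The top camera put its knob about 3 mm from the tray centre.
- **Gauge:** I took it from the middle rack slot and slid it down until the tip was about 44 mm below the slot mouth. It is upright to within 0.01 rad.
- **Snugness:** drag began with the arm's tool point at about 137 mm height. It rose steadily to a push of about 8 N, and I stopped at 122 mm. From the taper, I estimate the sprung jaw has given 1.3 to 1.5 mm. I had no direct reading of the jaw, so that figure comes from the push force and depth.
- **Last checks:** the final side picture shows the awl and file in the rack, the cap in the tray, and the bystanders in that crop in their places. The phone and most of the water bottle were outside it. At rest the vertical force eased from 7.4 to about 4 N, which I put down to friction relaxing with the arm still.
- **Disagreement:** the two cameras differed by about 4 mm. I leaned on the top camera because its cap position matched where the gripper closed on the knob, to within about 1 mm.

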